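# Change the slide carrier in the scanner dock and rack the slide boxes

### The arm

A 7-joint arm with a two-finger parallel gripper is mounted at the origin on the work surface. World frame = base frame: x ahead of the robot, y to its left, z up, the work surface at z = 0. Lengths are in m, angles in rad, forces in N, time in s.
With the tool pointing down it reaches from about 0.425 to 0.825 m from the base axis. Payload 3.6 kg.
Tool frame: the origin (TCP) lies midway between the tips of the shut fingers; the grasp point (between the pads) lies 19 mm behind it; z points along the fingers, y is the line along which they close (so a half turn about z gives the same grasp; the last joint's range is limited). The gripper opens to 93 mm and grips with 3 to 60 N. Pads are 15 mm wide; open, the fingers measure 128 mm over their backs; the gripper's body (75 mm by 188 mm) begins 65 mm behind the grasp point.
Start: joints at [1.179, 0.615, -0.013, 1.423, 0.008, 1.103, -0.04], TCP at [0.233, -0.607, 0.187] pointing down, gripper open.
Joint ranges: [-3.12, 3.12], [-0.3, 2.06], [-1.34, 1.32], [0.26, 2.42], [-1.36, 4.5], [0.01, 1.98], [-2.84, 2.84]. Speed limits (rad/s): [2.79, 2.79, 3.14, 3.14, 3.14, 3.14, 3.14].

### API

Orientations are given as a unit quaternion [x, y, z, w].
In Python, from rig import movep, move_linear, move_joints, set_gripper, wait, ik, read_state, read_camera, PlanningError, finish_job gives the robot as it stands. Calls block until the motion is done:
- movep(position, orientation): joint-space move of the TCP to a pose.
- move_linear(position, rotation=None, v=0.15): straight line of the TCP; rotation=None keeps the orientation; v is the mean speed in m/s.
- move_joints(angles): joint-space move.
- set_gripper(opening): finger opening in m; the grip force is fixed at half the most; returns when the fingers have stopped.
- wait(seconds).
- ik(position, orientation): joint angles nearest the present ones, or None.
- read_state(): the state.
- read_camera(name): name is "scene" or "top"; returns a dict with "color" (400x640x3 uint8, red, green, blue), "range_z" (400x640 float32, m along the optical axis (not along the pixel's ray), 0 where there is no reading), "fx", "fy", "cx", "cy" (pixels), "k1" (the pictures are not rectified: a ray, as slopes to the right and down, at radius r is drawn at 1 + k1 r^2 times it, then the intrinsics apply), "T" (4x4, takes a point from camera to world coordinates). Camera axes: x right, y up, looking along -z (the intrinsics and any distortion apply to the point x, -y, -z); pixel columns grow to the right and rows downward; lengths in m; the calibration is good to about 2 mm. A picture is of the moment at which its call begins.
A pose or a line that the arm cannot do raises PlanningError and nothing moves.
- finish_job(): hands the job in; it is judged then, once.
The state is a dict: "t": time; "joint_positions": joint angles; "qvel": joint speeds; "joint_efforts": joint torques, N m; "tcp_pos": TCP position; "tool_rot": TCP orientation; "contact_force": force on the tool from outside, world axes, zero at the start; "torque": the same for the moment, N m; "gripper_width": finger opening in m; "finger_force": force on a finger pad.
Only numpy, scipy, OpenCV 4.12 (cv2) and the standard library are available. Lean on these libraries where they do the work, as an engineer would, in place of code of your own. Each camera call takes 0.05 s, during which the arm holds its last target. There are 200 camera calls.

### The job

The scan is finished: swing both ejector levers of the scanner dock outward to pry the scanned carrier up, lift it out and stand it upright in a free bay of the carrier stand, and only then set the fresh carrier (the tall one waiting in the stand, not the low black blanking plate) in the dock and swing both levers fully inward so that it is seated and locked. Also put away all the slide boxes lying on the bench: stack them one on another on the sloping rack, lying flat on the slope, lengthwise down it, in its middle, each with its end up against the backstop; this may be done at any time. Knock none of the other things over.

Things in the scene. Friction and masses are not known exactly. Their poses are not given: they have to be found in the camera images.
- dock: Fixed grey base 110 x 250 x 8 mm with a slot along its y axis, open upward; origin under its centre, z up. A seated carrier stands at x = 0, y = 0, either way round, lower edge 22.5 mm above the origin (about 11 mm higher, on the levers' feet, if both are outward). Guide plates 16 mm apart at each end hold its faces; they flare to 26 mm apart at the top, 77 mm above the bench.
- lever_left (a joint): Left (dock +y) ejector lever: outward swing in rad about a pivot on the dock, 0 = fully inward (upright, locked), 0.6 = fully outward (stop). It stays where it is left; moving it takes about 2 to 3 N at the paddle.
- lever_right (a joint): Right (dock -y) ejector lever: outward swing in rad about a pivot on the dock, 0 = fully inward (upright, locked), 0.6 = fully outward (stop). It stays where it is left; moving it takes about 2 to 3 N at the paddle.
- lever_left_paddle (a point): Middle of the left (dock +y) lever's grip paddle, a black block 16 x 14 x 42 mm (dock x, y; along the lever), 100 mm from the pivot at dock (0, +86, 16 mm). It swings in the dock's y-z plane. Its steel hook (72 mm from the pivot) lies over the carrier's shoulder when inward; its foot lifts that end of the carrier by about 11 mm when fully outward.
- lever_right_paddle (a point): Middle of the right (dock -y) lever's grip paddle, a black block 16 x 14 x 42 mm (dock x, y; along the lever), 100 mm from the pivot at dock (0, -86, 16 mm). It swings in the dock's y-z plane. Its steel hook (72 mm from the pivot) lies over the carrier's shoulder when inward; its foot lifts that end of the carrier by about 11 mm when fully outward.
- scanned_center (a point): Slide carrier, upright aluminium plate 12 mm thick (x): lower part 150 mm long (y) and 60 mm high, and on its middle a grip tab 90 mm long and 40 mm high (100 mm high in all, z up), leaving a 30 mm shoulder each side; 0.25 kg. This point is its centre, 50 mm above its lower edge; the tab's middle is 30 mm higher. This is the scanned one, seated in the dock at the start under the hooks of both levers.
- fresh_center (a point): Slide carrier, upright aluminium plate 12 mm thick (x): lower part 150 mm long (y) and 60 mm high, and on its middle a grip tab 90 mm long and 40 mm high (100 mm high in all, z up), leaving a 30 mm shoulder each side; 0.25 kg. This point is its centre, 50 mm above its lower edge; the tab's middle is 30 mm higher. This is the fresh one, upright in a bay of the stand at the start.
- stand: Fixed white base 180 x 160 x 10 mm, origin under its centre, z up. Three bays at x = -60, 0, +60 mm; each takes one carrier upright, its length along the stand's y axis, lower edge 10 mm above the bench. A bay is an 18 mm gap between two clear plates 140 mm long that rise to 55 mm above the bench, with open ends. One bay is empty at the start.
- blank: Black blanking plate, 12 x 150 x 65 mm (x, y, z), standing in one bay of the stand; origin at the centre of its lower edge. Not needed; leave it.
- rack_shelf: Fixed sloping rack: white plate 150 mm long, 100 mm wide, sloping 0.26 rad, with a backstop 110 mm tall at right angles at its low end. Origin at the middle of their inner corner; x points down the slope into the backstop (its face is x = 0), y along the corner, z square to the slope, up (its surface is z = 0, at x < 0). A box stays where it is put down on it; it does not slide.
- box1_center (a point): White slide box, 110 x 56 x 34 mm (x, y, z), 0.16 kg, lying flat on the bench at the start; this point is its centre. May be absent. All slide boxes are alike and may be stacked in any order.
- box2_center (a point): White slide box, 110 x 56 x 34 mm (x, y, z), 0.16 kg, lying flat on the bench at the start; this point is its centre. May be absent. All slide boxes are alike and may be stacked in any order.
- box3_center (a point): White slide box, 110 x 56 x 34 mm (x, y, z), 0.16 kg, lying flat on the bench at the start; this point is its centre. May be absent. All slide boxes are alike and may be stacked in any order.
- jar: Amber jar, 44 mm wide, 60 mm tall, loose among the slide boxes; origin under its centre. Leave it standing.
- reagent: Bottle, 70 mm wide, 120 mm tall, behind the dock; origin under its centre. Leave it standing.
- beaker: Glass beaker, 72 mm wide, 90 mm tall; origin under its centre. Leave it standing.
- flask: Conical flask, 84 mm wide, 118 mm tall; origin under its centre. Leave it standing.
- tube_pot: White pot, 44 mm wide, 60 mm tall, among the slide boxes; origin under its centre. Leave it standing.

How it is judged:
On the way, in this order (a step that is already met when the one before it is completed fails the run):
1. both ejector levers are swung outward and the scanned carrier is pried up by at least 5 mm (value of joint each of lever_left, lever_right above 0.4 rad and z of scanned_center in the frame of dock above 0.0775 m), for 0.2 s.
2. the scanned carrier stands upright in a bay of the stand (y of scanned_center in the frame of stand between -0.03 and 0.03 m and z of scanned_center in the frame of stand between 0.053 and 0.068 m and angle between scanned_center's own z axis and vertical below 0.22 rad and angle between the x axis of scanned_center and the x axis of stand, either way round below 0.25 rad and (x of scanned_center in the frame of stand between -0.08 and -0.04 m or x of scanned_center in the frame of stand between -0.02 and 0.02 m or x of scanned_center in the frame of stand between 0.04 and 0.08 m)), for 0.3 s.
3. the fresh carrier is in the dock, fully down, and both levers are inward (x of fresh_center in the frame of dock between -0.007 and 0.007 m and y of fresh_center in the frame of dock between -0.012 and 0.012 m and z of fresh_center in the frame of dock between 0.0685 and 0.0755 m and angle between the z axis of fresh_center and the z axis of dock, either way round below 0.12 rad and value of joint each of lever_left, lever_right below 0.1 rad), for 0.3 s.
At the end, for the whole second after the job is handed in: Scanned carrier upright in a stand bay (down; 20 mm across, 30 mm along); fresh carrier in the dock within 7 mm across, 12 mm along, 4 mm of fully down, levers within 0.1 rad of inward; every box flat on the rack (0.1 rad, turned under 0.15), within 22 mm of its middle and 9 mm of the backstop (all of step 2 and all of step 3 and x of box1_center in the frame of rack_shelf between -0.064 and -0.045 m and y of box1_center in the frame of rack_shelf between -0.022 and 0.022 m and z of box1_center in the frame of rack_shelf between 0.01 and 0.098 m and angle between the z axis of each of box1_center, box2_center, box3_center and the z axis of rack_shelf, either way round below 0.1 rad and angle between the x axis of each of box1_center, box2_center, box3_center and the x axis of rack_shelf, either way round below 0.15 rad and x of box2_center in the frame of rack_shelf between -0.064 and -0.045 m and y of box2_center in the frame of rack_shelf between -0.022 and 0.022 m and z of box2_center in the frame of rack_shelf between 0.01 and 0.098 m and x of box3_center in the frame of rack_shelf between -0.064 and -0.045 m and y of box3_center in the frame of rack_shelf between -0.022 and 0.022 m and z of box3_center in the frame of rack_shelf between 0.01 and 0.098 m); the robot touches nothing.
It fails at once if the jar is knocked over (angle between jar's own z axis and vertical above 0.7 rad).
It fails at once if the reagent is knocked over (angle between reagent's own z axis and vertical above 0.7 rad).
It fails at once if the beaker is knocked over (angle between beaker's own z axis and vertical above 0.7 rad).
It fails at once if the flask is knocked over (angle between flask's own z axis and vertical above 0.7 rad).
It fails at once if the tube_pot is knocked over (angle between tube_pot's own z axis and vertical above 0.7 rad).
Of box1, box2, box3 only 2 to 3 are there at a start; the rules pass over those that are not, and their reading is None.
At some moment in a run one of box1, box2, box3 may be knocked a few centimetres aside while the robot is not near it.
It also fails if it takes over 210 s, if anything falls off the work surface, if the arm or the gripper's body presses on something with over 40 N, if the wrist force passes 120 N, or if a joint passes its speed limit or range.

## Working session

There is one attempt and no reset: what is moved stays moved. The work goes in short steps, each a Python script; the robot and the scene stay as the last script left them, time stands still between calls to the robot, and variables do not carry over. Pictures are saved under pics/ and viewed, at most 14 in all, crops included, and the job is handed in when it is done.

```bash
mkdir -p pics; ls
cat > h.py <<'E'
import numpy as np, cv2
from rig import *
def shot(n):
    c=read_camera(n); return c
def save(c,name):
    cv2.imwrite('pics/'+name+'.png',c['color'][:,:,::-1])
def cloud(c):
    K=np.array([[c['fx'],0,c['cx']],[0,c['fy'],c['cy']],[0,0,1]])
    v,u=np.mgrid[0:400,0:640]
    s=und(c,np.stack([u.ravel(),v.ravel()],1).astype(float))
    z=c['range_z'].ravel()
    P=np.stack([s[:,0]*z,-s[:,1]*z,-z],1)
    T=c['T']; W=P@T[:3,:3].T+T[:3,3]
    W[z==0]=np.nan
    return W.reshape(400,640,3)
def und(c,px):
    d=(np.atleast_2d(px)-[c['cx'],c['cy']])/[c['fx'],c['fy']]
    s=d.copy()
    for _ in range(10): s=d/(1+c['k1']*(s**2).sum(1,keepdims=True))
    return s
def onplane(c,px,h):
    s=und(c,px); D=np.stack([s[:,0],-s[:,1],-np.ones(len(s))],1)@c['T'][:3,:3].T
    o=c['T'][:3,3]; return o+D*((h-o[2])/D[:,2])[:,None]
E
python3 - <<'E'
from h import *
for n in('top','scene'):
    c=shot(n); save(c,n+'0'); print(n,c['fx'],c['cx'],c['cy'],c['k1'],c['T'].round(3).tolist(),(c['range_z']==0).mean())
    np.savez('pics/'+n+'0.npz',**c)
print(read_state())
E
```

```text
pics
top 472.7733198631727 314.9706884440968 199.76105330770395 -0.0450217888756532 [[0.013, 0.997, -0.077, 0.471], [-1.0, 0.012, -0.014, -0.023], [-0.013, 0.077, 0.997, 1.359], [0.0, 0.0, 0.0, 1.0]] 0.00391015625
scene 497.3523719157938 319.6304395962172 195.7017458711037 -0.10229294672918447 [[0.57, -0.568, 0.593, 1.326], [0.821, 0.381, -0.425, -0.565], [0.015, 0.73, 0.684, 0.999], [0.0, 0.0, 0.0, 1.0]] 0.007859375
{'t': 0.1, 'joint_positions': array([ 1.17853698,  0.61584574, -0.01262754,  1.42469664,  0.00808435,
        1.10334874, -0.04036189]), 'qvel': array([ 2.78609364e-04, -1.29572818e-03, -5.52131255e-04, -3.90613351e-03,
        7.69419446e-05, -5.11617853e-04,  4.85548524e-04]), 'joint_efforts': array([ 7.48964685e-04, -4.60040188e+01,  2.09767479e-01, -1.66242921e+01,
       -6.12333231e-02,  1.69483497e-02,  1.00519251e-04]), 'tcp_pos': array([ 0.23223119, -0.60629516,  0.18619585]), 'tool_rot': array([ 9.83313877e-01,  1.81913592e-01, -2.07234900e-04, -1.10523681e-03]), 'contact_force': array([-0.11988011,  0.1896904 , -0.14417028]), 'torque': array([-0.00244408, -0.03049831, -0.00176716]), 'finger_force': 0.0, 'gripper_width': 0.09295964244453862}
```

View pics/top0.png

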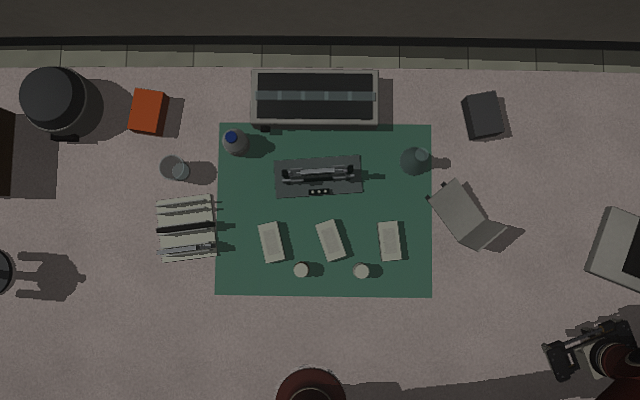

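View pics/scene0.png

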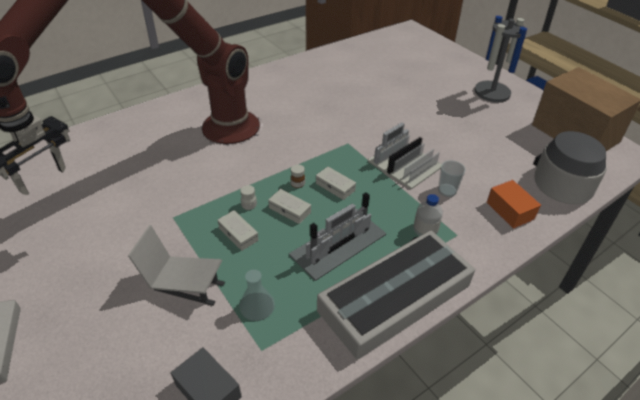

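The top view shows the dock at (318,176), the stand at (187,228), boxes at (272,241), (331,240) and (390,241), and the rack at about (470,215). The jars are at (301,269) and (361,270). In the scene view the dock is at (340,235) and the rack at (175,270).

Run:
```python
from h import *
c=dict(np.load('pics/top0.npz')); W=cloud(c); Z=W[...,2]
# height-coloured crop
crop=(slice(120,310),slice(145,535))
h=np.nan_to_num(Z[crop]); g=cv2.applyColorMap((np.clip(h/0.13,0,1)*255).astype(np.uint8),cv2.COLORMAP_JET)
a=cv2.resize(g,None,fx=2,fy=2,interpolation=cv2.INTER_NEAREST)
b=cv2.resize(c['color'][crop][:,:,::-1],None,fx=2,fy=2,interpolation=cv2.INTER_CUBIC)
b=np.clip(b*1.3,0,255)
im=np.vstack([a,b])[:, :800]; im=cv2.resize(im,None,fx=.78,fy=.78); cv2.imwrite('pics/h0.png',im);print(im.shape)
# boxes & jars by height
m=((Z>0.02)&(Z<0.05)).astype(np.uint8); m=cv2.morphologyEx(m,cv2.MORPH_OPEN,np.ones((3,3)))
for lo,hi in((.025,.045),(.05,.07)):
  m=((Z>lo)&(Z<hi)).astype(np.uint8); n,l,s,ce=cv2.connectedComponentsWithStats(m)
  for i in range(1,n):
    if s[i,4]>80:
      P=W[l==i]; r=cv2.minAreaRect(P[:,:2].astype(np.float32)*1000); print(lo,ce[i].round(0),s[i,4],np.median(P,0).round(4),[np.round(x,1) for x in r])
# rack
for (u,v) in [(458,205),(448,190),(440,205),(462,225),(500,235),(485,215),(480,235),(470,195),(490,245)]: print(u,v,W[v,u].round(4))
print('bench',np.nanmedian(Z[275:290,230:280]))
```

```text
(593, 608, 3)
0.025 [ 88. 119.] 257 [0.7926 0.643  0.0349] [array([805.2, 672.6]), array([ 76.4, 198.1]), np.float64(61.6)]
0.025 [160. 118.] 123 [0.8025 0.4418 0.0348] [array([809.1, 440.8]), array([ 35.1, 122.9]), np.float64(64.6)]
0.025 [470. 122.] 107 [ 0.7939 -0.4426  0.0342] [array([ 805.2, -441.8]), array([128.7,  43.3]), np.float64(32.1)]
0.025 [  5. 153.] 397 [0.7007 0.9004 0.0351] [array([702. , 901.9]), array([247.4,  12.3]), np.float64(0.2)]
0.025 [411. 162.] 166 [ 0.6767 -0.27    0.0344] [array([ 688.1, -280.9]), array([70.9, 64.3]), np.float64(42.6)]
0.025 [615. 248.] 2473 [ 0.4468 -0.8493  0.0402] [array([ 447.2, -879.6]), array([159.1, 202.4]), np.float64(69.6)]
0.025 [468. 225.] 523 [ 0.5068 -0.4321  0.0399] [array([ 510.3, -429.9]), array([ 54.5, 102.9]), np.float64(41.3)]
0.025 [330. 240.] 792 [ 0.4609 -0.048   0.0347] [array([461.7, -47.6]), array([110.1,  56.2]), np.float64(20.2)]
0.025 [271. 242.] 758 [0.4533 0.1165 0.0346] [array([454.1, 117.2]), array([110.2,  54.3]), np.float64(13.8)]
0.025 [389. 240.] 808 [ 0.4614 -0.2127  0.0349] [array([ 461.7, -212.8]), a
[... 1338 characters left out ...]
35.6, 38.4]), np.float64(1.4)]
0.05 [361. 271.] 176 [ 0.378  -0.1331  0.0609] [array([ 378.4, -133.3]), array([38.5, 37.8]), np.float64(65.3)]
0.05 [310. 392.] 131 [0.0554 0.0016 0.0605] [array([47.5,  1.4]), array([ 33.3, 108.1]), np.float64(0.3)]
458 205 [ 0.5615 -0.4005  0.0561]
448 190 [ 0.6013 -0.3692  0.0709]
440 205 [ 0.5605 -0.3492  0.0618]
462 225 [ 0.5068 -0.4154  0.0416]
500 235 [ 0.4804 -0.538  -0.0017]
485 215 [ 0.5372 -0.4928  0.0055]
480 235 [ 0.4792 -0.4507  0.0858]
470 195 [ 0.5948 -0.4522 -0.0009]
490 245 [ 0.4515 -0.5069  0.003 ]
bench 0.0014329633905501016[ WARN:0@1.111] global loadsave.cpp:1063 imwrite_ Unsupported depth image for selected encoder is fallbacked to CV_8U.
```

View pics/h0.png

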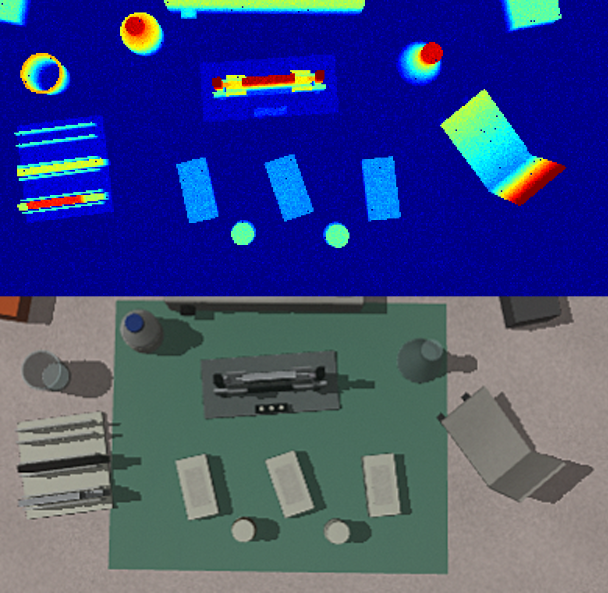

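Depth is good. The empty bay is the far one, the blank is in the middle, and the fresh carrier is nearest the robot. Next I fit the fixture frames.

Run:
```python
from h import *
c=dict(np.load('pics/top0.npz')); W=cloud(c); Z=W[...,2]
def rect(name,lo,hi,box):
    x0,x1,y0,y1=box; m=(Z>lo)&(Z<hi)&(W[...,0]>x0)&(W[...,0]<x1)&(W[...,1]>y0)&(W[...,1]<y1)
    P=W[m]; r=cv2.minAreaRect((P[:,:2]*1000).astype(np.float32)); pm=P[:,:2].mean(0)
    d=np.linalg.svd(P[:,:2]-pm,full_matrices=False)[2][0]
    print(name,len(P),'rect',[np.round(x,1) for x in r],'mean',pm.round(4),'pca dir',d.round(3),np.degrees(np.arctan2(d[1],d[0])).round(1),'z',np.median(P[:,2]).round(4))
D=(.56,.72,-.16,.13); S=(.38,.62,.25,.47)
rect('dock base',.006,.014,D); rect('dock upper',.11,.16,D); rect('dock carrier top',.116,.128,(.56,.72,-.06,.04)); rect('paddles',.13,.16,D)
rect('dock mid',.07,.085,D)
rect('stand base',.007,.016,S); rect('stand 50-60',.05,.06,S); rect('blank',.068,.082,S); rect('fresh',.1,.12,S); rect('fresh shoulder',.064,.075,(.38,.455,.25,.47))
rect('reagent',.09,.13,(.65,.8,.1,.28)); rect('beaker',.08,.1,(.6,.75,.3,.5)); rect('flask',.09,.13,(.6,.75,-.4,-.2))
# rack
R=(W[...,0]>.42)&(W[...,0]<.68)&(W[...,1]>-.52)&(W[...,1]<-.28)
m=R&(Z>.03)&(Z<.075); m[:, :]&=True
A=W[R&(Z>.038)&(Z<.072)]
n=None
for it in range(6):
    q=A.mean(0); n=np.linalg.svd(A-q,full_matrices=False)[2][2]; n*=np.sign(n[2]); A=A[abs((A-q)@n)<(.01 if it<2 else .003)]
print('shelf n',n.round(4),'tilt',np.arccos(n[2]).round(4),len(A))
x=np.array([n[0],n[1],0]); x/=np.linalg.norm(x); # downhill horizontally
xs=x*n[2]-np.array([0,0,1])*np.hypot(n[0],n[1]); y=np.cross(n,xs)
B=W[R&(Z>.03)]; B=B[(B-q)@n>.012]; s=(B-q)@xs
print('backstop s pct',np.percentile(s,[1,10,50,90,99]).round(4),'fit slope',np.polyfit((B-q)@n,s,1).round(3), 'yslope',np.polyfit((B-q)@y,s,1).round(3))
ty=(A-q)@y; sx=(A-q)@xs; print('y range',np.percentile(ty,[.5,99.5]).round(4)); tb=(B-q)@y;print('bs y',np.percentile(tb,[.5,99.5]).round(4),'bs n max',((B-q)@n).max().round(4))
Bs=W[R&(Z>.015)];d=(Bs-q); k=abs(d@n)<.004; print('shelf s range',np.percentile((d@xs)[k],[.3,99.7]).round(4),'y',np.percentile((d@y)[k],[.3,99.7]).round(4))
print('q',q.round(4),'xs',xs.round(4),'y',y.round(4))
```

```text
dock base 1903 rect [array([640. , -15.4]), array([159.6, 287.5]), np.float64(0.2)] mean [ 0.6434 -0.0106] pca dir [ 0.081 -0.997] -85.4 z 0.0091
dock upper 260 rect [array([644.1,  -9.4]), array([ 16.8, 186.8]), np.float64(4.7)] mean [ 0.6431 -0.0086] pca dir [ 0.083 -0.997] -85.2 z 0.1243
dock carrier top 159 rect [array([643.7,  -9.2]), array([13. , 87.8]), np.float64(5.0)] mean [ 0.6438 -0.0102] pca dir [-0.085  0.996] 94.9 z 0.1231
paddles 66 rect [array([644.6,  -9.2]), array([ 16.7, 186.6]), np.float64(5.1)] mean [ 0.6429 -0.0019] pca dir [ 0.083 -0.997] -85.2 z 0.1346
dock mid 238 rect [array([644.1, -10. ]), array([ 36.2, 175. ]), np.float64(4.7)] mean [ 0.6434 -0.0123] pca dir [-0.083  0.997] 94.8 z 0.0783
stand base 2039 rect [array([501.4, 363.2]), array([210.4, 238.8]), np.float64(89.1)] mean [0.4924 0.3619] pca dir [-0.994 -0.113] -173.5 z 0.011
stand 50-60 457 rect [array([491.6, 357.6]), array([146.6, 156.4]), np.float64(8.3)] mean [0.4916 0.3634] pca dir [-0.983 -0.182] -169.5 z 0.0555
blank 324 rect [array([461.6, 354. ]), array([ 72.3, 158.3]), np.float64(8.3)] mea
[... 415 characters left out ...]
2)] mean [0.7308 0.2178] pca dir [-0.759  0.651] 139.4 z 0.1097
beaker 168 rect [array([654.7, 387.8]), array([71. , 70.8]), np.float64(64.5)] mean [0.6559 0.3907] pca dir [-0.45  -0.893] -116.8 z 0.0897
flask 166 rect [array([ 693., -287.]), array([34.4, 35.1]), np.float64(53.2)] mean [ 0.6919 -0.2855] pca dir [ 0.66  -0.751] -48.7 z 0.1186
shelf n [-0.1782 -0.1466  0.973 ] tilt 0.2328 1177
backstop s pct [-0.1731  0.0791  0.0812  0.0843  0.088 ] fit slope [0.24  0.061] yslope [-0.003  0.077]
y range [-0.0497  0.0504]
bs y [-0.0487  0.0503] bs n max 0.1123
shelf s range [-0.0721  0.0816] y [-0.0501  0.0509]
q [ 0.5521 -0.3942  0.0553] xs [-0.7515 -0.6181 -0.2307] y [ 0.6352 -0.7723  0.    ]
```

Run:
```python
from h import *
c=dict(np.load('pics/top0.npz')); W=cloud(c); Z=W[...,2]
R=(W[...,0]>.42)&(W[...,0]<.68)&(W[...,1]>-.52)&(W[...,1]<-.28)&(Z>.015)
A0=W[R]; n=np.array([-.19,-.156,.967]);q=np.array([.5521,-.3942,.0553])
for it in range(8):
    x=np.array([n[0],n[1],0]);x/=np.linalg.norm(x)
    A=A0[(abs((A0-q)@n)<.006)&(abs((A0-q)@x)<.055)]; q=A.mean(0); n=np.linalg.svd(A-q,full_matrices=False)[2][2]; n*=np.sign(n[2])
print('tilt',np.arccos(n[2]),'bearing',np.degrees(np.arctan2(n[1],n[0])),q.round(4))
sh=A0[abs((A0-q)@n)<.005]; print('shelf rect',cv2.minAreaRect((sh[:,:2]*1000).astype(np.float32)))
b=np.arctan2(n[1],n[0]); t=np.arccos(n[2])
xs=np.array([np.cos(b)*np.cos(t),np.sin(b)*np.cos(t),-np.sin(t)]); y=np.cross(n,xs)
d=A0-q; B=d[(d@n>.015)&(d@xs>.05)&(d@n<.12)]; print('bs n/s',np.polyfit(B@n,B@xs,1), 'y/s',np.polyfit(B@y,B@xs,1),len(B))
for lo,hi in((.015,.04),(.04,.07),(.07,.1),(.1,.12)):
    k=(B@n>lo)&(B@n<hi); print(lo,k.sum(),np.percentile((B@xs)[k],[5,25,50,75,95]).round(4),np.percentile((B@y)[k],[1,50,99]).round(4))
# empty bay
s=np.array([.491,.3585,0]); a=np.radians(8.3); ex=np.array([np.cos(a),np.sin(a),0]); ey=np.array([-np.sin(a),np.cos(a),0])
d=W-s; X=d@ex;Y=d@ey; m=(abs(Y)<.12)&(abs(X)<.1)&(Z>.045)
for lo,hi in((-.1,-.045),(-.045,-.03),(-.03,.03),(.03,.06),(.06,.1)):
    for zl,zh in((.045,.06),(.066,.08),(.1,.12)):
        k=m&(X>lo)&(X<hi)&(Z>zl)&(Z<zh)
        if k.sum()>10: print(lo,hi,zl,k.sum(),'X',np.percentile(X[k],[3,50,97]).round(4),'Y',np.percentile(Y[k],[2,98]).round(4),'slope',np.polyfit(Y[k],X[k],1)[0].round(3))
```

```text
tilt 0.25728187220766313 bearing -139.77164001484624 [ 0.5562 -0.3912  0.0566]
shelf rect ((586.8768920898438, -366.59075927734375), (249.82073974609375, 103.11827850341797), 39.80086135864258)
bs n/s [0.01224016 0.0842595 ] y/s [-0.00909413  0.08509794] 701
0.015 147 [0.0827 0.084  0.0849 0.0856 0.0871] [-0.0501 -0.0011  0.048 ]
0.04 197 [0.0826 0.084  0.0847 0.0856 0.0869] [-0.0503 -0.0036  0.0474]
0.07 201 [0.0826 0.0839 0.0846 0.0856 0.0869] [-0.0502 -0.0021  0.0484]
0.1 156 [0.0825 0.0845 0.0858 0.088  0.0907] [-0.0492  0.0006  0.048 ]
-0.1 -0.045 0.045 149 X [-0.0726 -0.0622 -0.047 ] Y [-0.0723  0.0741] slope 0.001
-0.1 -0.045 0.066 82 X [-0.0656 -0.06   -0.0542] Y [-0.0723  0.0772] slope -0.0
-0.1 -0.045 0.1 166 X [-0.0657 -0.0598 -0.0541] Y [-0.0416  0.0458] slope 0.001
-0.03 0.03 0.045 180 X [-0.0127 -0.0055  0.0131] Y [-0.0781  0.0754] slope 0.006
-0.03 0.03 0.066 236 X [-0.0056  0.0002  0.0061] Y [-0.0769  0.0694] slope 0.002
0.03 0.06 0.045 90 X [0.0473 0.0491 0.0515] Y [-0.0639  0.0725] slope 0.002
0.06 0.1 0.045 91 X [0.0693 0.0711 0.0737] Y [-0.0625  0.072 ] slope 0.002
```

```bash
cat >> h.py <<'E'
from scipy.spatial.transform import Rotation as Rn
def Rz(a): return Rn.from_euler('z',a).as_matrix()
DO=np.array([.644,-.0095,0]); DA=np.radians(4.9); DR=Rz(DA)
SA=np.radians(8.3); SR=Rz(SA); SO=np.array([.4904,.3625,0])
def frame(yv,zv):
    zv=zv/np.linalg.norm(zv); yv=yv-zv*(yv@zv); yv/=np.linalg.norm(yv)
    return Rn.from_matrix(np.stack([np.cross(yv,zv),yv,zv],1)).as_quat()
def best(p,yv,zv=np.array([0,0,-1.])):
    q0=read_state()['joint_positions']; o=[]
    for s in(1,-1):
        q=frame(s*np.asarray(yv,float),zv); j=ik(list(p),list(q))
        if j is not None: o.append((np.abs(np.array(j)-q0).max(),q))
    assert o,'no ik %s'%p
    return list(min(o,key=lambda t:t[0])[1])
def go(p,yv,zv=np.array([0,0,-1.])): q=best(p,yv,zv); movep(list(p),q); return q
def lin(p,v=.15): move_linear(list(p),v=v)
def F(): return np.array(read_state()['contact_force'])
def tcp(): return np.array(read_state()['tcp_pos'])
def dk(x,y,z): return DO+DR@[x,y,z]
def sk(x,y,z): return SO+SR@[x,y,z]
E
python3 - <<'E'
from h import *
ex=DR[:,0]; ey=DR[:,1]
lin(tcp()+[0,0,.12],.3)
set_gripper(0.0)
for s in(1,-1):
    go(dk(0,s*.062,.26),ex); lin(dk(0,s*.062,.108),.2); print('F0',F().round(1))
    for k in range(1,9):
        f=k/8; lin(dk(0,s*(.062+.062*f),.108-.011*f),.08)
        print(s,k,(DR.T@F()).round(1))
    for k in range(4):
        if abs((DR.T@F())[1])>9: break
        lin(dk(0,s*(.126+.002*k),.097),.05); print('x',k,(DR.T@F()).round(1),(DR.T@(tcp()-DO)).round(4))
    lin(dk(0,s*.115,.11),.2)
    lin(dk(0,s*.105,.26),.3)
go(dk(0,0,.30)-[.15,0.1,0],ex)
c=shot('scene');save(c,'s1'); np.savez('pics/s1.npz',**c)
im=c['color'][170:290,260:420,::-1]; cv2.imwrite('pics/s1c.png',cv2.resize(im,None,fx=4,fy=4,interpolation=cv2.INTER_CUBIC)); print(read_state()['t'])
E
```

```text
F0 [ 0.  -0.3  0.1]
1 1 [ 0.3 -0.4 -0.4]
1 2 [-0.   0.4 -0.3]
1 3 [-0.3  0.3  0.5]
1 4 [-0.4  1.9  2.6]
1 5 [-2.   0.7  5.7]
1 6 [-1.6  1.6  7.4]
1 7 [-0.5  1.3  6.3]
1 8 [-0.5  2.6  5.6]
x 0 [-1.3  0.7  5.8] [0.0004 0.1264 0.0978]
x 1 [-1.1  0.1  5.5] [0.0004 0.1276 0.0974]
x 2 [ 0.3 -0.9  3.6] [0.0003 0.1294 0.097 ]
x 3 [-0.9 -0.1  0.1] [-0.0005  0.1323  0.0963]
F0 [-0.7  0.1 -0.3]
-1 1 [-0.3  1.  -0.4]
-1 2 [ 0.1  0.  -0.2]
-1 3 [0.2 0.3 0.1]
-1 4 [-0.  -0.3  4.1]
-1 5 [-2.3 -1.2  7.6]
-1 6 [-3.1 -0.7  9.4]
-1 7 [-2.  -0.8  9.3]
-1 8 [-1.1 -2.4  6.7]
x 0 [-1.5 -0.9  6. ] [ 0.0005 -0.1273  0.0984]
x 1 [-0.9 -0.1  6.4] [ 0.0005 -0.1286  0.098 ]
x 2 [ 0.1 -0.1  5.2] [ 0.0005 -0.1302  0.0976]
x 3 [0.1 0.3 3.3] [ 0.0004 -0.132   0.0971]
15.925
```

View pics/s1c.png

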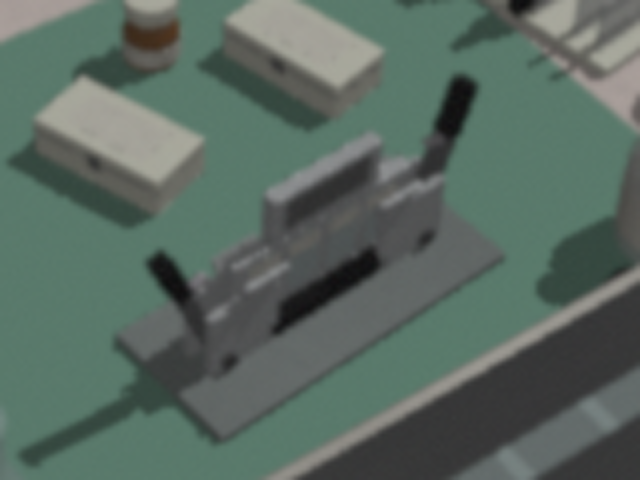

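The crop shows both paddles, at (165,280) and (458,105), leaning outward and the carrier raised. I'll quantify it from the top.

```bash
cat >> h.py <<'E'
def dockcheck(W):
    L=(W-DO)@DR; m=(abs(L[...,0])<.012)
    for s in(1,-1):
        k=m&(s*L[...,1]>.085)&(L[...,2]>.09)&(s*L[...,1]<.18); P=L[k]
        if len(P)>5: print('lever',s,len(P),'y',np.percentile(s*P[:,1],[2,50,98]).round(4),'z',np.percentile(P[:,2],[50,98]).round(4))
    k=(abs(L[...,1])<.04)&(abs(L[...,0])<.03)&(L[...,2]>.1); P=L[k]
    if len(P): print('tab',len(P),np.median(P,0).round(4))
E
python3 - <<'E'
from h import *
q=frame(DR[:,0],np.array([0,0,-1.]))
go([.45,-.15,.35],DR[:,0])
c=shot('top'); np.savez('pics/t1.npz',**c); W=cloud(c); dockcheck(W); dockcheck(cloud(dict(np.load('pics/top0.npz'))))
E
```

```text
lever 1 78 y [0.0941 0.1151 0.1284] z [0.1175 0.1317]
lever -1 86 y [0.0971 0.118  0.133 ] z [0.1168 0.1313]
tab 189 [-1.000e-04 -6.000e-04  1.279e-01]
lever 1 28 y [0.0852 0.0894 0.0935] z [0.1338 0.1381]
lever -1 26 y [0.0851 0.0895 0.0932] z [0.1344 0.1376]
tab 171 [-0.0014 -0.0006  0.1227]
```

The levers are only at about 0.3 rad; the tip was too low and dragged the hook back. I'll push again higher and retreat upward.

Run:
```python
from h import *
ex=DR[:,0]
for s in(-1,1):
    go(dk(0,s*.085,.26),ex); lin(dk(0,s*.085,.116),.25)
    for y,z in((.10,.115),(.11,.112),(.12,.109),(.127,.107),(.131,.107),(.134,.107),(.137,.107),(.139,.107)):
        lin(dk(0,s*y,z),.08); f=DR.T@F(); print(s,y,f.round(1),(DR.T@(tcp()-DO)).round(4))
        if abs(f[1])>10: break
    p=tcp(); lin(p-s*.002*DR[:,1]+[0,0,.04],.15); lin(dk(0,s*.11,.26),.3)
go([.45,-.15,.35],ex)
c=shot('top'); np.savez('pics/t2.npz',**c); W=cloud(c); dockcheck(W); print(read_state()['t'])
```

```text
-1 0.1 [-0.1 -0.3  0.8] [ 0.0003 -0.1017  0.1157]
-1 0.11 [-0.2 -0.6  0.3] [-0.0003 -0.1111  0.1115]
-1 0.12 [-0.4  0.1 -0.6] [-0.0003 -0.1211  0.1085]
-1 0.127 [ 0.1  0.3 -0.2] [-0.0002 -0.1279  0.1067]
-1 0.131 [-0.   0.9 -0.1] [-0.     -0.1314  0.107 ]
-1 0.134 [-0.4 -0.2  0.4] [-0.     -0.1343  0.107 ]
-1 0.137 [0.  0.1 0.1] [-1.000e-04 -1.374e-01  1.070e-01]
-1 0.139 [-0.4 -0.   1.2] [-0.     -0.1392  0.1069]
1 0.1 [ 0.1  0.1 -0. ] [0.0004 0.1018 0.1162]
1 0.11 [ 0.9  0.1 -0.7] [-0.0003  0.111   0.1119]
1 0.12 [ 0.3 -0.4  0.6] [-0.0003  0.121   0.1088]
1 0.127 [-0.5  0.1 -0.8] [-0.0002  0.1278  0.1069]
1 0.131 [-0.6 -0.4  0.5] [-0.      0.1314  0.1071]
1 0.134 [ 0.1  0.2 -0.2] [-0.      0.1343  0.1071]
1 0.137 [-0.4  0.4  0.1] [-1.000e-04  1.374e-01  1.070e-01]
1 0.139 [ 0.4  0.3 -1.2] [-0.      0.1392  0.107 ]
lever 1 76 y [0.0954 0.1151 0.1283] z [0.1173 0.1334]
lever -1 83 y [0.0979 0.1192 0.1331] z [0.1181 0.1299]
tab 187 [ 0.0002 -0.0004  0.1279]
27.0417
```

Run:
```python
from h import *
print(read_state()['gripper_width'], DR.T@Rn.from_quat(read_state()['tool_rot']).as_matrix())
set_gripper(0.0); print(read_state()['gripper_width'])
lin([.5,-.15,.2]); 
for n in('scene',):
    c=shot(n); save(c,'s2'); cv2.imwrite('pics/s2c.png',cv2.resize(c['color'][100:340,200:460,::-1],None,fx=2.4,fy=2.4,interpolation=cv2.INTER_CUBIC))
```

```text
0.0004673744958055865 [[-2.45867982e-03  9.99996881e-01 -4.38428834e-04]
 [ 9.99996008e-01  2.45928779e-03  1.39158685e-03]
 [ 1.39266073e-03 -4.35005617e-04 -9.99998936e-01]]
0.0006328623940685979
```

View pics/s2c.png

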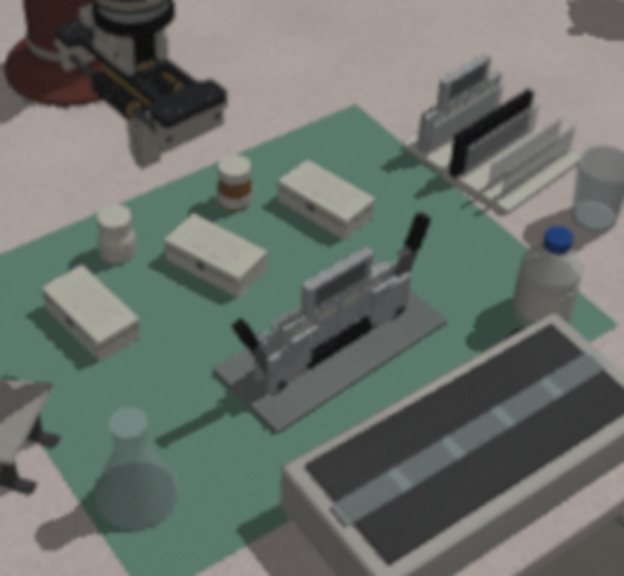

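Forces were nil and the levers are unchanged, so the fingertip may be higher than reported. I'll check it against the depth image.

Run:
```python
from h import *
lin([.5,-.15,.2]);print(tcp())
for n in('scene','top'):
    c=shot(n); W=cloud(c); m=(abs(W[...,0]-.5)<.06)&(abs(W[...,1]+.15)<.06)&(W[...,2]>.09)
    P=W[m]; print(n,len(P),np.percentile(P[:,2],[0,1,5,50]).round(4)); k=P[:,2]<np.percentile(P[:,2],6); print(P[k].mean(0).round(4),P[k].min(0).round(4),P[k].max(0).round(4))
    if n=='scene':
        for z in np.arange(.1,.3,.02):
            k=(P[:,2]>z)&(P[:,2]<z+.02)
            if k.sum(): print(z.round(2),k.sum(),P[k].min(0).round(3),P[k].max(0).round(3))
```

```text
[ 0.50011417 -0.15014311  0.20047455]
scene 6270 [0.2296 0.2547 0.3319 0.5293]
[ 0.5085 -0.1654  0.2938] [ 0.4409 -0.19    0.2296] [ 0.5593 -0.1217  0.3345]
0.22 11 [ 0.491 -0.161  0.23 ] [ 0.512 -0.158  0.24 ]
0.24 75 [ 0.486 -0.162  0.24 ] [ 0.519 -0.141  0.26 ]
0.26 75 [ 0.485 -0.164  0.261] [ 0.518 -0.146  0.28 ]
0.28 47 [ 0.486 -0.162  0.28 ] [ 0.52  -0.149  0.297]
top 3683 [0.322  0.3327 0.3576 0.5951]
[ 0.504  -0.1223  0.3406] [ 0.4404 -0.175   0.322 ] [ 0.56   -0.1108  0.3626]
```

The visible fingertip is at about 0.235 while TCP z reads 0.200. I'll characterise this offset at several poses.

```bash
cat > tip.py <<'E'
from h import *
def tipcheck(c,p=None,q=None,tag=''):
    s=read_state(); p=np.array(s['tcp_pos']) if p is None else p; q=s['tool_rot'] if q is None else q
    R=Rn.from_quat(q).as_matrix(); L=((cloud(c)-p)@R).reshape(-1,3)   # tool coords
    m=(abs(L[:,0])<.03)&(abs(L[:,1])<.075)&(L[:,2]<.03)&(L[:,2]>-.08); P=L[m]
    print(tag,len(P),'max tool z',np.sort(P[:,2])[-12:][[0,6,9]].round(4),'x',np.percentile(P[:,0],[2,98]).round(4),'y',np.percentile(P[:,1],[2,98]).round(4))
E
python3 - <<'E'
from tip import *
c=dict(np.load('pics/scene0.npz')); tipcheck(c,np.array([.23223,-.6063,.1862]),[.98331,.18191,-.0002,-.0011],'start')
lin([.5,-.15,.3]); tipcheck(shot('scene'),tag='.5')
go([.55,.3,.3],SR[:,0]); tipcheck(shot('scene'),tag='stand')
go([.7,0,.3],DR[:,0]); tipcheck(shot('scene'),tag='dock')
b=np.radians(-139.8);n=np.array([np.sin(.26)*np.cos(b),np.sin(.26)*np.sin(b),np.cos(.26)]); y=np.array([-np.sin(b),np.cos(b),0])
go([.53,-.38,.33],y,-n); tipcheck(shot('scene'),tag='rack tilted')
go([.53,-.38,.33],y); tipcheck(shot('scene'),tag='rack vertical')
E
```

```text
start 270 max tool z [-0.0357 -0.0337 -0.033 ] x [-0.0067  0.0131] y [-0.0611  0.0642]
.5 202 max tool z [-0.0398 -0.0361 -0.034 ] x [-0.0118  0.0057] y [-0.0142  0.017 ]
stand 210 max tool z [-0.0369 -0.0349 -0.0336] x [-0.0129  0.0082] y [-0.0146  0.0176]
dock 264 max tool z [-0.0362 -0.0341 -0.0327] x [-0.0117  0.0068] y [-0.0139  0.0173]
rack tilted 361 max tool z [-0.035  -0.033  -0.0309] x [-0.0082  0.011 ] y [-0.0134  0.0189]
rack vertical 293 max tool z [-0.0383 -0.0362 -0.0347] x [-0.0047  0.0144] y [-0.0149  0.0184]
```

The fingers consistently end about 34 mm short of the reported TCP along tool z. I'll confirm with a gentle touch on the mat.

Run:
```python
from h import *
go([.57,-.17,.2],SR[:,1]); lin([.57,-.17,.0],.2); b=F()
for z in np.arange(-.012,-.05,-.002):
    lin([.57,-.17,z],.03); f=F()-b
    if f[2]>2.5: print('touch',z,tcp(),f); break
lin([.57,-.17,.2],.3)
print(read_state()['t'])
```

```text
touch -0.032 [ 0.5703586  -0.17008575 -0.03100713] [-1.84956288  0.83261827  6.31681647]
40.875
```

```bash
cat >> h.py <<'E'
OFF=.0305   # real finger tips end this much short of the reported TCP (all poses below are of the real tip)
def zdir(): return Rn.from_quat(read_state()['tool_rot']).as_matrix()[:,2]
def go(p,yv,zv=np.array([0,0,-1.])):
    p=np.asarray(p)+OFF*np.asarray(zv)/np.linalg.norm(zv); q=best(p,yv,zv); movep(list(p),q); return q
def lin(p,v=.15): move_linear(list(np.asarray(p)+OFF*zdir()),v=v)
def tcp(): return np.array(read_state()['tcp_pos'])-OFF*zdir()
E
python3 - <<'E'
from h import *
ex=DR[:,0]
for s in(-1,1):
    go(dk(0,s*.085,.26),ex); lin(dk(0,s*.085,.116),.25)
    for y,z in((.10,.115),(.11,.112),(.12,.109),(.127,.107),(.131,.107),(.134,.107),(.137,.107)):
        lin(dk(0,s*y,z),.08); f=DR.T@F(); print(s,y,f.round(1),(DR.T@(tcp()-DO)).round(4))
        if abs(f[1])>9: break
    p=tcp(); lin(p-s*.003*DR[:,1]+[0,0,.04],.15); lin(dk(0,s*.11,.24),.3)
go([.45,-.15,.3],ex)
c=shot('top'); np.savez('pics/t3.npz',**c); W=cloud(c); dockcheck(W); print(read_state()['t'])
E
```

```text
-1 0.1 [0.7 0.1 0.3] [ 0.0004 -0.1016  0.1157]
-1 0.11 [-0.4  0.9 -0.5] [-1.000e-04 -1.108e-01  1.118e-01]
-1 0.12 [-0.5 -0.2  0.2] [-0.0003 -0.1208  0.1085]
-1 0.127 [0.2 0.4 1.2] [-0.0002 -0.1279  0.1067]
-1 0.131 [0.1 1.5 0.2] [-0.     -0.1313  0.107 ]
-1 0.134 [-0.   2.2  0.2] [ 1.000e-04 -1.335e-01  1.072e-01]
-1 0.137 [-0.4  5.5  0.2] [ 1.000e-04 -1.338e-01  1.072e-01]
1 0.1 [-0.4 -0.2 -0.7] [0.0004 0.1016 0.1162]
1 0.11 [-0.4 -0.8  0.8] [-1.000e-04  1.109e-01  1.119e-01]
1 0.12 [-0.9 -0.4  0.3] [-0.0004  0.1211  0.1087]
1 0.127 [ 0.4  0.7 -0.7] [-0.0002  0.1279  0.1068]
1 0.131 [ 0.7 -4.1  0.3] [0.     0.1298 0.1068]
1 0.134 [-0.1 -7.   2.3] [0.     0.1301 0.1067]
1 0.137 [-1.3 -9.9  2.6] [0.     0.1303 0.1066]
lever 1 70 y [0.1278 0.1406 0.1542] z [0.1104 0.1205]
lever -1 79 y [0.123  0.1418 0.1556] z [0.1084 0.1194]
tab 200 [0.0003 0.0012 0.1331]
51.0917
```

Both levers are at their stops and the carrier is raised by about 10 mm. Now I'll carry the scanned carrier to above the empty bay.

```bash
cat >> h.py <<'E'
def heldcheck(tag,c,O,R,X0):
    L=((cloud(c)-O)@R).reshape(-1,3); zb=tcp()[2]-.061
    m=(abs(L[:,1])<.07)&(abs(L[:,0]-X0)<.03)&(L[:,2]>zb+.008)&(L[:,2]<zb+.055); P=L[m]
    h,e=np.histogram(P[:,0],np.arange(X0-.03,X0+.031,.002)); i=h.argmax(); k=abs(P[:,0]-e[i]-.001)<.004
    print(tag,len(P),k.sum(),'face X',np.median(P[k,0]).round(4),'vs Y,Z slopes',np.linalg.lstsq(np.c_[P[k,1:],np.ones(k.sum())],P[k,0],rcond=None)[0].round(3),'Y',np.percentile(P[k,1],[2,98]).round(4),'zmin',P[k,2].min().round(4))
E
python3 - <<'E'
from h import *
ex=DR[:,0]
set_gripper(.093)
go(dk(0,-.001,.24),ex); lin(dk(0,-.001,.095),.2); print(F().round(1)); set_gripper(0.0)
s=read_state(); print(s['gripper_width'],s['finger_force'],F().round(1))
lin(dk(0,-.001,.25),.12); print('lifted',read_state()['gripper_width'],F().round(2))
heldcheck('dock',shot('scene'),DO,DR,0)
go(sk(.06,0,.25),SR[:,0]); lin(sk(.06,0,.131),.2)
heldcheck('stand',shot('scene'),SO,SR,.06); print((SR.T@(tcp()-SO)).round(4),read_state()['t'])
E
```

```text
[-0.3  0.1 -0. ]
0.01165760305636452 29.98938024044037 [-2.5 -0.2  0.4]
lifted 0.011683353236828994 [-0.18 -0.2  -2.5 ]
dock 618 617 face X 0.0049 vs Y,Z slopes [0.003 0.009 0.003] Y [-0.0678  0.0666] zmin 0.1961
stand 307 305 face X 0.0667 vs Y,Z slopes [-0.001  0.001  0.066] Y [-0.0676  0.0675] zmin 0.0802
[0.0611 0.0008 0.133 ] 59.3833
```

Run:
```python
from h import *
b=F()
for z in(.115,.105,.095,.085,.078,.074,.072,.071,.070,.069):
    lin(sk(.06,0,z),.06); f=SR.T@(F()-b); print(z,f.round(1),(SR.T@(tcp()-SO)).round(4))
    if f[2]>4: break
set_gripper(.04); lin(tcp()+[0,0,.15],.2)
go([.45,.1,.3],SR[:,0]); c=shot('top'); W=cloud(c); L=(W-SO)@SR; m=(abs(L[...,0]-.06)<.02)&(abs(L[...,1])<.05)&(L[...,2]>.09); P=L[m]; print('scanned top',len(P),np.median(P,0).round(4),P[:,1].min(),P[:,1].max(),np.percentile(P[:,2],[5,95]))
m=(abs(L[...,0]+.06)<.02)&(abs(L[...,1])<.06)&(L[...,2]>.09); P=L[m];print('fresh top',len(P),np.median(P,0).round(4),np.percentile(P[:,1],[1,99]).round(4)); print(read_state()['t'])
```

```text
0.115 [ 0.4  1.3 -0.6] [ 0.0599 -0.0002  0.1145]
0.105 [-0.4  1.3 -1.2] [ 0.0597 -0.0004  0.1043]
0.095 [-0.5  1.  -0.4] [ 0.0597 -0.0004  0.0943]
0.085 [-0.1  1.  -1.2] [ 0.0597 -0.0004  0.0843]
0.078 [-0.7  0.1 -0.8] [ 0.0597 -0.0003  0.0774]
0.074 [-0.2  0.5 -0.5] [ 0.0598 -0.0002  0.0737]
0.072 [ 0.5  0.5 -0.8] [ 0.0599 -0.0001  0.0719]
0.071 [-0.3  0.2 -0.3] [0.0601 0.0001 0.0711]
0.07 [-1.7 -1.7  6.7] [0.0601 0.0001 0.0711]
scanned top 189 [ 0.0608 -0.0023  0.1101] -0.045517310464840435 0.04631332895249983 [0.09524779 0.11478874]
fresh top 170 [-0.0599 -0.0036  0.1109] [-0.0461  0.0432]
64.7833
```

Run:
```python
from h import *
go(sk(-.06,-.001,.22),SR[:,0]); lin(sk(-.06,-.001,.072),.2); print(F().round(1)); set_gripper(0.0)
s=read_state(); print(s['gripper_width'],s['finger_force'],F().round(1))
lin(sk(-.06,-.001,.25),.12); 
go(dk(0,-.001,.26),DR[:,0]); lin(dk(0,-.001,.15),.2); heldcheck('dock',shot('scene'),DO,DR,0)
b=F()
for z in(.135,.125,.115,.105,.100,.098,.096,.095,.094,.093,.092):
    lin(dk(0,-.001,z),.06); f=DR.T@(F()-b); print(z,f.round(1),(DR.T@(tcp()-DO)).round(4))
    if f[2]>4: break
print(read_state()['t'])
```

```text
[-0.6  0.9  0.4]
0.011882294411258954 29.99852031469345 [-0.4 -1.1  2.8]
dock 485 482 face X 0.0065 vs Y,Z slopes [-0.003  0.     0.006] Y [-0.0679  0.0644] zmin 0.099
0.135 [ 0.3 -1.2  0.1] [-0.0002 -0.0012  0.1345]
0.125 [-1.1 -1.8  0.7] [-0.0005 -0.0012  0.1242]
0.115 [-1.8 -1.1 -0.1] [-0.0005 -0.0013  0.114 ]
0.105 [-2.9 -1.2 -0.5] [-0.0005 -0.0011  0.1041]
0.1 [-2.7 -0.8 -1.1] [-0.0005 -0.001   0.0994]
0.098 [-3.3 -0.8  0.9] [-0.0005 -0.0009  0.0979]
0.096 [-4.1 -0.1  3.5] [-0.0005 -0.0009  0.0962]
0.095 [-6.4 -1.1  6.3] [-0.0004 -0.0009  0.0961]
73.5583
```

Run:
```python
from h import *
ex=DR[:,0]
set_gripper(.093); lin(dk(0,-.001,.26),.25); set_gripper(0.0)
def push(s,ys,y0):
    go(dk(0,s*y0,.25),ex); lin(dk(0,s*y0,.103),.25)
    for y in ys:
        lin(dk(0,s*y,.103+.010*np.clip((.165-y)/.065,0,1)),.08); f=DR.T@F(); print(s,y,f.round(1),(DR.T@(tcp()-DO))[1].round(4))
        if abs(f[1])>14: break
    p=tcp(); lin(p+s*.006*DR[:,1],.1); lin(p+s*.02*DR[:,1]+[0,0,.14],.3)
push(-1,(.155,.14,.13),.178)
push(1,(.155,.14,.125,.112,.106,.103,.101,.099,.097),.178)
push(-1,(.125,.112,.106,.103,.101,.099,.097),.15)
go([.45,-.15,.3],ex); c=shot('top'); np.savez('pics/t5.npz',**c); dockcheck(cloud(c)); print(read_state()['t'])
```

```text
-1 0.155 [-1.1 -0.2  0.1] -0.1532
-1 0.14 [ 0.6 -0.2  0.1] -0.1381
-1 0.13 [0.4 0.  0.4] -0.1284
1 0.155 [1.1 0.4 0.2] 0.1539
1 0.14 [ 0.1  0.6 -0. ] 0.1383
1 0.125 [0.  0.6 0.7] 0.1229
1 0.112 [0.1 0.7 0.4] 0.1103
1 0.106 [-0.6  0.5 -0.2] 0.1051
1 0.103 [0.3 1.1 0.8] 0.1028
1 0.101 [-0.4  0.3  0.3] 0.1011
1 0.099 [-0.1  3.9 -0.3] 0.1003
1 0.097 [ 0.4  6.5 -1.8] 0.1002
-1 0.125 [0.3 0.6 0.1] -0.1241
-1 0.112 [ 0.4 -0.1 -0.1] -0.1109
-1 0.106 [ 0.  -0.  -0.1] -0.1052
-1 0.103 [ 0.8 -2.7 -1.7] -0.1039
-1 0.101 [ 0.3 -4.8 -2. ] -0.1038
-1 0.099 [ 1.3 -6.7 -2.3] -0.1038
-1 0.097 [ 0.7 -9.1 -1.6] -0.1037
lever 1 22 y [0.085  0.0881 0.0913] z [0.1335 0.1372]
lever -1 25 y [0.0851 0.0894 0.0929] z [0.134  0.1379]
tab 170 [-0.0021  0.0005  0.1226]
91.7083
```

The fresh carrier is seated and locked. Now the boxes, one at a time.

```bash
cat >> h.py <<'E'
b_=np.radians(-139.8); t_=.26
xs=np.array([np.cos(b_)*np.cos(t_),np.sin(b_)*np.cos(t_),-np.sin(t_)]); nn=np.array([np.cos(b_)*np.sin(t_),np.sin(b_)*np.sin(t_),np.cos(t_)]); ys=np.cross(nn,xs)
RO=np.array([.5562,-.3912,.0560])+xs*.0846
def rk(x,y,z): return RO+x*xs+y*ys+z*nn
def boxes(W):
    Z=W[...,2]; m=((Z>.025)&(Z<.045)&(W[...,0]>.3)&(W[...,0]<.6)&(W[...,1]>-.33)&(W[...,1]<.24)).astype(np.uint8); n,l,s,ce=cv2.connectedComponentsWithStats(m); o=[]
    for i in range(1,n):
        if s[i,4]>400:
            P=W[l==i]; (cx,cy),(w,h),a=cv2.minAreaRect((P[:,:2]*1000).astype(np.float32)); a=a if w>h else a+90
            o.append((cx/1000,cy/1000,np.radians((a+90)%180-90),max(w,h),min(w,h),s[i,4]))
    return o
def pick(b):
    x,y,a=b[:3]; yv=[-np.sin(a),np.cos(a),0]
    set_gripper(.093); go([x,y,.2],yv); lin([x,y,.006],.2); print('down',F().round(1)); set_gripper(0.0)
    s=read_state(); print('grip',s['gripper_width'],s['finger_force']); lin([x,y,.22],.25)
def place(k):
    z=34e-3*k+.006
    go(rk(-.066,0,z+.16),ys,-nn); lin(rk(-.066,0,z+.004),.2)
    B=np.stack([xs,ys,nn],1); b=F()
    for x in(-.062,-.059,-.057,-.055,-.053):
        lin(rk(x,0,z+.004),.05); f=B.T@(F()-b); print('x',x,f.round(1))
        if f[0]<-4: break
    x=(B.T@(tcp()-RO))[0]-.0005; b=F()
    for d in(.002,.001,0,-.001,-.002,-.003):
        lin(rk(x,0,z+d),.04); f=B.T@(F()-b); print('z',d,f.round(1))
        if f[2]>4: break
    print('placed',(B.T@(tcp()-RO)).round(4))
    set_gripper(.093); lin(rk(x,0,z+.16),.25)
E
python3 - <<'E'
from h import *
set_gripper(.093); go([.5,.25,.32],SR[:,0]); B=boxes(cloud(shot('top'))); print(np.round(B,3))
b=min(B,key=lambda t:t[1]); pick(b); place(0); print(read_state()['t'])
E
```

```text
[[ 4.62000e-01 -4.80000e-02  3.48000e-01  1.10029e+02  5.62780e+01
   7.89000e+02]
 [ 4.54000e-01  1.17000e-01  2.40000e-01  1.10475e+02  5.39730e+01
   7.59000e+02]
 [ 4.62000e-01 -2.13000e-01  1.22000e-01  1.10086e+02  5.78440e+01
   8.06000e+02]]
down [-0.1  0.1 -0.5]
grip 0.0555710108067753 30.000381767749786
x -0.062 [-1.   0.  -0.7]
x -0.059 [-0.9  0.3 -0.3]
x -0.057 [ 0.4  0.7 -0.3]
x -0.055 [-1.3  0.3 -0.7]
x -0.053 [-6.4 -0.6 -0.6]
z 0.002 [ 4.3 -0.1 -0.8]
z 0.001 [ 4.   0.8 -0.5]
z 0 [ 6.2 -0.7  3. ]
z -0.001 [ 5.4 -1.8  8.2]
placed [-0.0556  0.0002  0.0063]
105.15
```

Run:
```python
from h import *
go([.48,-.35,.34],ys)
for k in(1,2):
    B=boxes(cloud(shot('top'))); print(np.round(B,3).tolist())
    b=min(B,key=lambda t:t[1]); assert b[3]>105 and b[4]>50
    pick(b); place(k); print(read_state()['t'])
    if k==1: go([.48,-.35,.34],ys)
go([.45,-.05,.35],SR[:,0])
c=shot('top'); np.savez('pics/t6.npz',**c); W=cloud(c); dockcheck(W)
L=(W-RO)@np.stack([xs,ys,nn],1); m=(L[...,2]>.09)&(L[...,2]<.12)&(L[...,0]<-.003)&(L[...,0]>-.16)&(abs(L[...,1])<.06); P=L[m]; print('stack top',len(P),np.percentile(P,[1,50,99],axis=0).round(4)); print(cv2.minAreaRect((P[:,:2]*1000).astype(np.float32)))
c=shot('scene'); save(c,'s6')
im=np.hstack([cv2.resize(c['color'][100:350,110:460,::-1],None,fx=2.2,fy=2.2,interpolation=cv2.INTER_CUBIC)]); cv2.imwrite('pics/s6c.png',im); print(read_state()['t'])
```

```text
[[0.462, -0.048, 0.349, 109.942, 56.237, 789.0], [0.454, 0.117, 0.236, 110.608, 54.107, 754.0]]
down [0.2 0.2 0.1]
grip 0.05589504386542348 30.000522136688232
x -0.062 [ 1.7 -1.1 -1.5]
x -0.059 [ 1.3 -1.  -2.6]
x -0.057 [ 0.5 -1.1 -1. ]
x -0.055 [-2.4 -0.4 -0.9]
x -0.053 [-4.8 -1.3 -1.5]
z 0.002 [ 4.9 -0.2 -0.4]
z 0.001 [4.6 0.3 0.3]
z 0 [ 5.2 -0.   3.4]
z -0.001 [ 6.2 -2.2  8.7]
placed [-0.0563  0.0004  0.0403]
116.3917
[[0.454, 0.117, 0.238, 110.549, 54.097, 757.0]]
down [-0.7  0.5 -0.1]
grip 0.05587483787349164 29.998872578144073
x -0.062 [-0.5 -1.  -1. ]
x -0.059 [-0.  -1.  -1.1]
x -0.057 [ 1.2  0.1 -1.5]
x -0.055 [-0.1  0.6 -0.4]
x -0.053 [ 0.8 -0.4 -1.8]
z 0.002 [-1.   0.5  1.1]
z 0.001 [-0.  -0.2  1.4]
z 0 [-0.6 -0.1  3.2]
z -0.001 [-0.4 -1.8  8.5]
placed [-0.0532  0.0004  0.0743]
128.6333
lever 1 21 y [0.0852 0.0879 0.0912] z [0.1336 0.1392]
lever -1 25 y [0.0851 0.0894 0.0928] z [0.1339 0.138 ]
tab 167 [-0.0019 -0.0006  0.1228]
stack top 910 [[-0.1124 -0.0273  0.0909]
 [-0.0618 -0.0012  0.1022]
 [-0.0049  0.0275  0.1072]]
((-58.2810173034668, -4.295734405517578), (66.04981994628906, 110.99323272705078), 88.91438293457031)
130.2583
```

View pics/s6c.png

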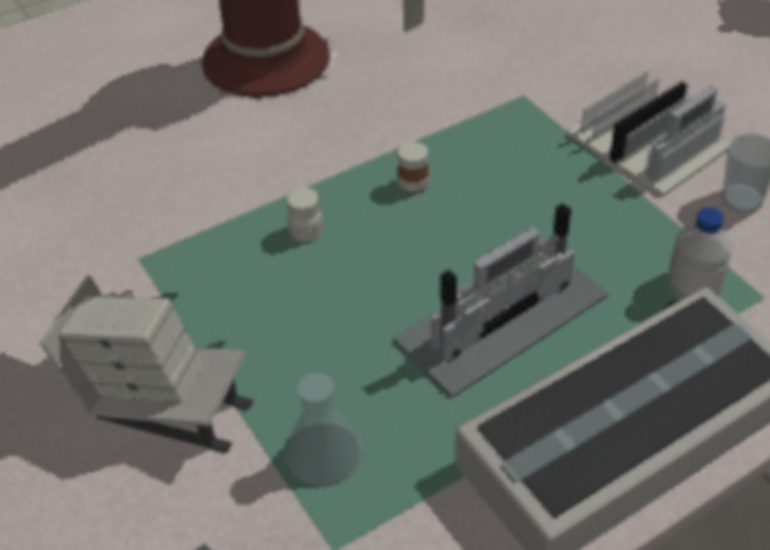

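The picture shows the three boxes stacked against the backstop at about (130,350), and the fresh carrier locked in the dock at (505,275). The scanned carrier stands in the stand at (690,135), and all the loose things are upright. Handing in.

```bash
python3 -c "
from h import *
wait(.5); print(F()); print(finish_job())"
```

```text
[ 0.655191   -0.46924369  0.14429401]
the job is handed in; nothing more can be done
None
```

The job is handed in at about 131 s of the 210 s allowed; no verdict came back, but my last camera check showed the scanned carrier in the stand's far bay, the fresh carrier seated and locked in the dock, all three boxes stacked on the rack against the backstop, and nothing knocked over.

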